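# Toy clay pots from the drying rack to the carrying tray, in the same order

### The job

The four little clay pots on the drying rack have had their first wash of clay slip, and their order in the row tells which was done first. Move them into the carrying tray, one standing upright in each compartment, in the same left-to-right order (seen from the robot) as they stood on the rack. Lower each pot to the tray's floor without dropping or tipping it, leave go of them all, and leave the open paint tin where it stands.

Things in the scene. Friction and masses are not known exactly. Their poses are not given: they have to be found in the camera images.
- karahi: Toy pot, plain orange-brown clay, 80 to 150 g, open top, 4 mm wall, upright on a flat foot; origin: centre of the foot. The pan with two loop handles: foot 42 mm across, 64 mm across from 21 mm up to the rim at 40 mm; the loops stand on the rim at its +y and -y sides, up to 58 mm high. Grip across its x axis, clear of the loops. Grip from above around the outside, tool point 32 mm above the foot.
- handi: Toy pot, plain orange-brown clay, 80 to 150 g, open top, 4 mm wall, upright on a flat foot; origin: centre of the foot. The wide-mouthed cooking pot: foot 40, round belly 62 mm across (widest 19 to 31 mm up), neck 46, flared rim 54 mm, 52 mm tall. Round. Grip from above around the outside, tool point 32 mm above the foot.
- kolshi: Toy pot, plain orange-brown clay, 80 to 150 g, open top, 4 mm wall, upright on a flat foot; origin: centre of the foot. The narrow-necked water pitcher: foot 36, round belly 60 mm across (widest 19 to 30 mm up), neck 22, mouth 32 mm, 60 mm tall. Round. Grip from above around the outside, tool point 32 mm above the foot.
- tumbler: Toy pot, plain orange-brown clay, 80 to 150 g, open top, 4 mm wall, upright on a flat foot; origin: centre of the foot. The plain drinking cup, no belly, no handles: 44 mm across at the foot, 54 mm at the rim, 50 mm tall. Round. Grip from above around the outside, tool point 32 mm above the foot.
- bat_a: The square plywood bat on which the karahi stands at the start (within 5 mm of its middle). Four alike, 80 x 80 x 10 mm, fixed on the low drying rack 92 mm apart in a row along their y (+y to the robot's left, within 6 degrees of world y); it stays, and so shows where in the row the karahi stood. Origin: centre of the underside; top 34 mm above the table.
- bat_b: The square plywood bat on which the handi stands at the start (within 5 mm of its middle). Four alike, 80 x 80 x 10 mm, fixed on the low drying rack 92 mm apart in a row along their y (+y to the robot's left, within 6 degrees of world y); it stays, and so shows where in the row the handi stood. Origin: centre of the underside; top 34 mm above the table.
- bat_c: The square plywood bat on which the kolshi stands at the start (within 5 mm of its middle). Four alike, 80 x 80 x 10 mm, fixed on the low drying rack 92 mm apart in a row along their y (+y to the robot's left, within 6 degrees of world y); it stays, and so shows where in the row the kolshi stood. Origin: centre of the underside; top 34 mm above the table.
- bat_d: The square plywood bat on which the tumbler stands at the start (within 5 mm of its middle). Four alike, 80 x 80 x 10 mm, fixed on the low drying rack 92 mm apart in a row along their y (+y to the robot's left, within 6 degrees of world y); it stays, and so shows where in the row the tumbler stood. Origin: centre of the underside; top 34 mm above the table.
- tray: Fixed dark-walled wooden tray, pale floor, beyond the rack, 112 x 368 mm, long along its y (+y to the robot's left, within 6 degrees of world y). Origin: centre of the underside; floor 10 mm above it. Four compartments, inside 100 (x) by 80 mm (y), centres at x 0, y +129, +43, -43, -129 mm. Above the floor: long-side lips 6 mm, dividers (6 mm thick) 14 mm, end boards (12 mm thick) 36 mm.
- paint_tin: Open metal tin with magenta paint, 63 mm across, 70 mm tall, 300 g, standing to the left of the racks. Not part of the job. Origin: centre of its underside.

How it is judged:
By the outcome, as a careful person would: the job done as asked, in the order asked, and still so for the second after the job is handed in, with the robot touching nothing.
It also fails if it takes over 88 s, if anything falls off the work surface, if the arm or the gripper's body presses on something with over 40 N, if the wrist force passes 120 N, or if a joint passes its speed limit or range.

### The arm

A 6-joint arm with a two-finger parallel gripper is mounted at the origin on the work surface. World frame = base frame: x ahead of the robot, y to its left, z up, the work surface at z = 0. Lengths are in mm, angles in degrees, forces in N, time in s.
With the tool pointing down it reaches from about 350 to 850 mm from the base axis. Payload 8.1 kg.
Tool frame: the origin (TCP) lies between the finger pads, 19 mm behind the fingertips; this is the grasp point; z points along the fingers, y is the direction in which the jaws open and shut (so a half turn about z gives the same grasp; the last joint's range is limited). The gripper opens to 85 mm and grips with 20 to 120 N. Pads are 22 mm wide; open, the fingers measure 114 mm over their backs; the gripper's body (76 mm by 85 mm) begins 54 mm behind the grasp point. The pads swing forward as they close: fully open they stand 13 mm farther back than shut.
Start: joints at [60.367, 7.471, 85.268, -0, 87.261, -4.893], TCP at [251.084, 544.943, 249.992] pointing down, gripper open.
Joint ranges: [-169.43, 169.43], [-51.17, 129.36], [1.28, 143.12], [-76.62, 256.62], [0, 156.53], [-152.29, 152.29]. Speed limits (degrees/s): [136.94, 136.94, 159.86, 180, 180, 180].

### API

Orientations are given as [roll, pitch, yaw] about the fixed x, y, z axes, in that order (R = Rz(yaw) Ry(pitch) Rx(roll)).
In Python, from bench import telemetry, snapshot, camera_params, job gives the robot as it stands. The module is installed in compiled form; this text tells all that it offers.
- The arm moves only by the shell command python3 -m jog 'ROWS' [FORCE]. ROWS is JSON, a list that holds one entry, the list of rows, each a list of 7 numbers: the shift along the tool's x, y, z in units of 50 mm (1.0 is 50 mm), then the turn, a rotation vector about the tool's x, y, z in units of 2 pi rad (1.0 is 2 pi rad), then the opening, from 0 (shut) to 1 (fully open). In form: [[[dx, dy, dz, rx, ry, rz, claw], ...]]. A call has 1 to 12 rows; each row shifts and turns the commanded pose from where the row before left it, along the tool's axes as they then stand; what a row does not reach is not made up. A row lasts 1/8 s, in which the tool goes at most 62.5 mm and 10.7 degrees, less where a joint would pass 70% of its speed; a pose out of reach is approached as far as the arm can. A call with a number of a shift or a turn outside -1 to 1 is refused whole. A call with a gripper value outside its range is refused whole. The fingers move at their own pace and stop on an object; FORCE is the grip in N (left out, the last holds). Time passes only in rows, so rows that do not move let the fingers close. It gives the time, the measured TCP pose, the force and the opening at its end, in the units of the state.
- telemetry.sense(): the state, without advancing time (a new reading comes with each control period).
- snapshot(name): name is "scene" or "top"; returns (picture, depth): 480x640x3 uint8, red, green, blue; 480x640 float32, mm along the optical axis (not along the pixel's ray), 0 where there is no reading.
- camera_params(name): a dict with "K" (3x3 intrinsics, pixels), "extrinsics" (4x4, takes a point from camera to world coordinates). Camera axes: x right, y down, z forward; pixel columns grow to the right and rows downward; lengths in mm; the calibration is good to about 2 mm. A picture is of the moment at which its call begins. camera_params takes no time and is no camera call.
- job.hand_in(): hands the job in, once; it reports no verdict.
The state is a dict: "time": time; "joint_pos": joint angles; "qd": joint speeds; "joint_efforts": joint torques, N m; "tool_pos": TCP position; "tcp_rot": TCP orientation; "ft_force": force on the tool from outside, world axes, zero at the start; "wrist_torque": the same for the moment, N m; "finger_gap": finger opening in mm.
Only numpy, scipy, OpenCV 4.12 (cv2) and the standard library are available. Lean on these libraries where they do the work, as an engineer would, in place of code of your own. Each camera call takes 0.05 s, during which the arm holds its last target. There are 200 camera calls.

## Working session

There is one attempt and no reset: what is moved stays moved. The work goes in short steps, Python scripts to look and compute and a shell command to move; the robot and the scene stay as the last step left them, time stands still between calls to the robot, and variables do not carry over. Pictures are saved under pics/ and viewed, about 12 in all and at most 16, crops included, and the job is handed in when it is done.

```bash
mkdir -p pics
python3 - <<'E'
from bench import telemetry, snapshot, camera_params
import cv2,numpy as np
s=telemetry.sense(); print(s)
for n in("scene","top"):
    p,d=snapshot(n); cv2.imwrite(f"pics/{n}0.png",p[:,:,::-1]); np.save(f"{n}0.npy",d)
    c=camera_params(n); print(n,np.round(c["K"],1).tolist(),np.round(c["extrinsics"],3).tolist())
E
```

```text
{'time': 0.0, 'joint_pos': array([ 6.03681737e+01,  7.51569695e+00,  8.53294165e+01,  1.09744070e-03,
        8.72599441e+01, -4.89408986e+00]), 'qd': array([ 0.01036586, -0.04931738, -0.01747897,  0.01997921,  0.0621708 ,
       -0.0002742 ]), 'joint_efforts': array([ 8.42570813e-06, -5.69420421e+01, -5.00546980e+01, -3.46698980e-04,
        1.52079243e-02, -5.22510709e-05]), 'tool_pos': array([250.81162383, 544.50590328, 248.93692883]), 'tcp_rot': array([-1.79895419e+02, -1.00549838e-02,  1.55262201e+02]), 'ft_force': array([ 0.58140855, -0.47634159,  0.72753513]), 'wrist_torque': array([-0.03223858,  0.0571203 , -0.00267442]), 'finger_gap': 85.60298591138667}
scene [[565.4, 0.0, 318.4], [0.0, 565.4, 237.6], [0.0, 0.0, 1.0]] [[0.206, 0.607, -0.767, 1413.108], [0.978, -0.116, 0.172, -85.871], [0.016, -0.786, -0.618, 723.266], [0.0, 0.0, 0.0, 1.0]]
top [[436.2, 0.0, 317.1], [0.0, 436.2, 239.2], [0.0, 0.0, 1.0]] [[0.017, -0.984, 0.176, 415.499], [-1.0, -0.018, -0.005, 111.015], [0.009, -0.176, -0.984, 839.423], [0.0, 0.0, 0.0, 1.0]]
```

View pics/top0.png

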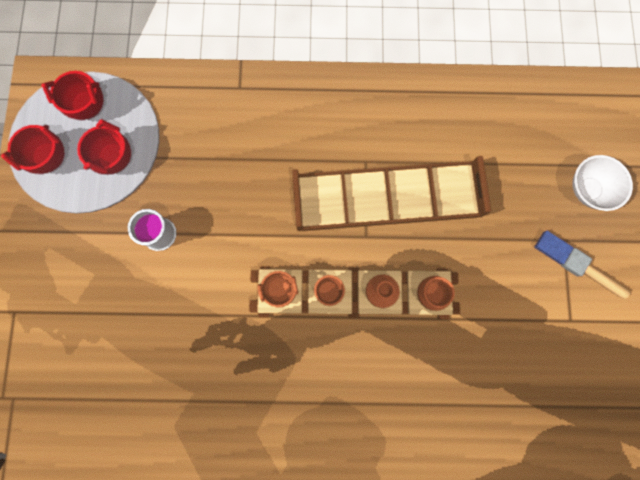

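View pics/scene0.png

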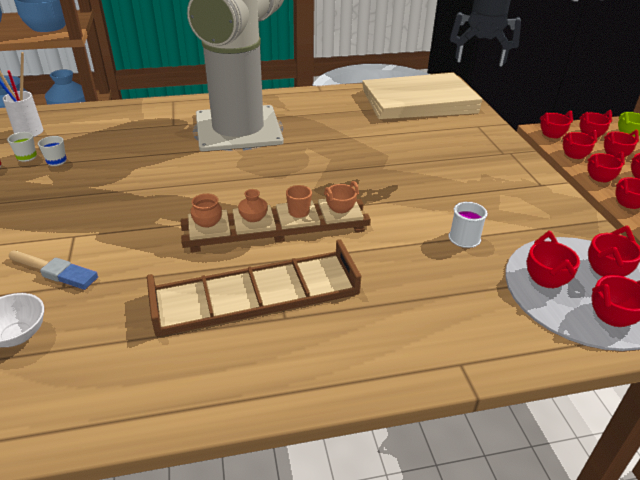

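The top view shows four pots, left to right: karahi (277,289), tumbler (328,290), kolshi (382,291), handi (435,293). The empty tray spans (295–485, 160–228) and the tin is at (148,228), well clear. The scene view shows the same order mirrored. Next I'll measure.

```bash
cat > m.py <<'E'
import cv2,numpy as np
from bench import camera_params
from scipy.optimize import least_squares
def cloud(n,d):
    c=camera_params(n);v,u=np.mgrid[:480,:640]
    P=np.stack([u,v,np.ones_like(u)],-1)@np.linalg.inv(c["K"]).T*d[...,None]
    return P@c["extrinsics"][:3,:3].T+c["extrinsics"][:3,3]
def load(n,k): return cv2.imread(f"pics/{n}{k}.png"),cloud(n,np.load(f"{n}{k}.npy"))
def pots(n,k):
    im,P=load(n,k);h=cv2.cvtColor(im,cv2.COLOR_BGR2HSV)
    m=((h[...,0]<13)&(h[...,1]>100)&(h[...,2]>60)).astype(np.uint8)
    return im,P,m
def circ(xy,r):
    f=lambda p:np.hypot(*(xy-p[:2]).T)-(r if r else p[2])
    s=least_squares(f,[*xy.mean(0)]+([] if r else [25]),loss="soft_l1",f_scale=2);return s.x.round(1),round(float(np.sqrt(np.median(f(s.x)**2))),2)
E
python3 - <<'E'
from m import *
for n in("scene","top"):
    im,P,m=pots(n,0);h=cv2.cvtColor(im,cv2.COLOR_BGR2HSV)
    # tray/bats pale
    pale=((h[...,0]>13)&(h[...,0]<35)&(h[...,2]>190)&(h[...,1]<130)).astype(np.uint8)
    N,l,s,c=cv2.connectedComponentsWithStats(pale)
    for i in range(1,N):
        if s[i,4]>250:
            q=P[l==i];print(n,"pale",s[i],q.mean(0).round(1),np.median(q[:,2]).round(1), [np.round(x,1) for x in cv2.minAreaRect(q[:,:2].astype(np.float32))])
    g=m.astype(bool)&(P[...,2]>44)&(P[...,2]<110)&(P[...,0]>250)&(P[...,0]<520)&(abs(P[...,1])<330)
    N,l,s,c=cv2.connectedComponentsWithStats(g.astype(np.uint8))
    for i in range(1,N):
        if s[i,4]>80:
            q=P[l==i];print(n,"pot",s[i],q.mean(0).round(1),"zmax",q[:,2].max().round(1),"min",q.min(0).round(),"max",q.max(0).round())
    t=(h[...,0]>140)&(h[...,0]<165)&(h[...,1]>150)
    print(n,"tin",P[t].mean(0).round(1))
E
```

```text
scene pale [ 362   73  120   36 2854] [-70.1 544.6  40.4] 38.7 [array([378.5, 413.9]), array([ 355.5, 2270.4]), np.float64(73.1)]
scene pale [279  96  74   9 321] [-143.   240.3    0.8] 0.8 [array([-145.9,  246.4]), array([218. ,  56.5]), np.float64(86.9)]
scene pale [175 103  36  19 434] [-104.2 -116.8   11.2] 1.9 [array([ 614.3, -116.5]), array([1597.9,   97.4]), np.float64(0.3)]
scene pale [142 106  30  13 318] [-136.1 -217.7    0.9] 1.0 [array([-133.1, -219.5]), array([88. , 80.7]), np.float64(0.5)]
scene pale [349 123 116  14 300] [ 94.9 454.6   3.1] 0.8 [array([679.8, 141.3]), array([ 290.8, 1507.5]), np.float64(61.9)]
scene pale [532 173  34  11 259] [399.5 704.4   6.3] 0.6 [array([876.2, 308.2]), array([  76.6, 1329.7]), np.float64(50.4)]
scene pale [535 184  49  15 284] [4.455e+02 7.174e+02 7.000e-01] 0.7 [array([435.3, 712.6]), array([106.5,  53.6]), np.float64(56.8)]
scene pale [499 195  51  24 570] [489.6 580.4   1.9] 0.6 [array([953. , 285.9]), array([ 111.7, 1177.8]), np.float64(56.5)]
scene pale [  71  204  383   78 6317] [527.9  76.8   4.3] 0.9 [array([ 778.7, -134.5]
[... 4494 characters left out ...]
, np.float64(4.4)]
top pale [308 293  43  17 270] [440.7  82.6  37.7] 35.0 [array([444.1,  82.5]), array([42.6, 76. ]), np.float64(13.2)]
top pale [257 296  44  18 364] [433.6 177.2  40.6] 35.1 [array([436.3, 163.8]), array([108.2,  33.7]), np.float64(85.8)]
top pot [258 271  40  36 609] [465.4 176.9  65.2] zmax 93.4 min [433. 140.  44.] max [494. 208.  93.]
top pot [315 275  30  31 382] [465.2  83.3  73.7] zmax 88.1 min [436.  59.  44.] max [488. 109.  88.]
top pot [366 275  33  33 794] [462.4  -7.9  76.3] zmax 98.2 min [435. -38.  57.] max [492.  18.  98.]
top pot [418 276  37  34 689] [ 461.6 -102.2   74.4] zmax 89.5 min [ 433. -131.   44.] max [491. -74.  89.]
top tin [572.5 418.1  51.4]
```

Run:
```python
from m import *
Y={"karahi":(175,30,40),"tumbler":(83,25,50),"kolshi":(-10,14,60),"handi":(-103,25,52)}
for n in("scene","top"):
    im,P,m=pots(n,0);h=cv2.cvtColor(im,cv2.COLOR_BGR2HSV);g=m.astype(bool)
    for k,(y,r,H) in Y.items():
        near=g&(abs(P[...,1]-y)<42)&(abs(P[...,0]-463)<42)
        q=P[near&(abs(P[...,2]-34-H+1)<4)]
        print(n,k,len(q),"rim",circ(q[:,:2],r),circ(q[:,:2],None),end=" ")
        if k in("kolshi","handi"):
            rb={"kolshi":30,"handi":31}[k];b=P[near&(P[...,2]>53)&(P[...,2]<64)];b=b[np.hypot(b[:,0]-463,b[:,1]-y)>20]
            print("belly",len(b),circ(b[:,:2],rb) if len(b)>9 else "",end="")
        if k=="karahi":
            L=P[near&(P[...,2]>80)]
            for sgn in(1,-1):
                l=L[(L[:,1]-y)*sgn>0];print("loop",len(l),np.median(l,0).round(1) if len(l) else"",end=" ")
        print()
    pale=(h[...,0]>13)&(h[...,0]<35)&(h[...,2]>150)&(h[...,1]<150)
    T=pale&(abs(P[...,2]-10.5)<3)&(abs(P[...,0]-657)<80)&(abs(P[...,1]+36)<190)
    N,l,s,c=cv2.connectedComponentsWithStats(T.astype(np.uint8))
    for i in range(1,N):
        if s[i,4]>300:
            q=P[l==i];r=cv2.minAreaRect(q[:,:2].astype(np.float32));print(n,"comp",s[i,4],np.round(r[0],1),np.round(r[1],1),round(r[2],1))
    b=(abs(P[...,2]-35)<2.5)&(abs(P[...,0]-463)<60)&(abs(P[...,1]-36)<200)&(h[...,2]>90)
    N,l,s,c=cv2.connectedComponentsWithStats(b.astype(np.uint8))
    for i in range(1,N):
        if s[i,4]>100:
            q=P[l==i];print(n,"bat",s[i,4],q.min(0).round(),q.max(0).round())
```

```text
scene karahi 210 rim (array([467.4, 172. ]), 1.41) (array([467.4, 171.9,  30.3]), 1.27) loop 36 [463.9 201.1  87.4] loop 39 [477.9 143.1  87.6] 
scene tumbler 167 rim (array([465.6,  82.9]), 1.26) (array([465.7,  82.9,  24.2]), 1.14) 
scene kolshi 80 rim (array([467.2, -12.4]), 1.23) (array([467.1, -12.4,  13.4]), 1.08) belly 127 (array([465.1, -11.6]), 0.92)
scene handi 175 rim (array([ 465.5, -105.9]), 1.4) (array([ 465.5, -105.7,   23.5]), 1.23) belly 185 (array([ 464.6, -104.9]), 1.67)
scene comp 1342 [639.8  98.6] [97.  79.2] 4.4
scene comp 1407 [648.9  11. ] [96.  78.1] 5.0
scene comp 1528 [657.5 -75.3] [96.2 78.7] 5.6
scene comp 1696 [ 665.5 -163. ] [95.9 82.7] 5.3
scene bat 428 [426. 131.  33.] [508. 212.  37.]
scene bat 525 [425.  40.  33.] [507. 120.  37.]
scene bat 514 [426. -52.  33.] [509.  28.  37.]
scene bat 520 [ 427. -144.   33.] [509. -64.  37.]
top karahi 166 rim (array([463.4, 172.7]), 1.06) (array([463.5, 172.9,  29.4]), 0.88) loop 63 [456.  202.3  88.8] loop 52 [468.9 144.2  89.3] 
top tumbler 189 rim (array([461.6,  84.2]), 1.21) (array([461.7,  84.3,  24. ]), 0.94) 
top kolshi 143 rim (array([463.3, -10.9]), 1.18) (array([463.3, -11. ,  13. ]), 1.27) belly 19 (array([463.3, -12. ]), 0.23)
top handi 287 rim (array([ 461.4, -103.9]), 1.64) (array([ 461.4, -104.2,   23.4]), 1.39) belly 24 (array([ 461.4, -104.9]), 0.39)
top comp 1835 [ 667.8 -163.9] [100.1  79.3] 5.8
top comp 1810 [659.1 -76.2] [99.9 77.9] 5.4
top comp 1865 [650.7  10.1] [100.1  79. ] 5.4
top comp 1967 [641.9  97.8] [99.8 82.9] 5.3
top bat 699 [422. 133.  33.] [502. 213.  37.]
top bat 1056 [423.  42.  33.] [503. 121.  37.]
top bat 899 [424. -51.  33.] [503.  28.  37.]
top bat 846 [ 424. -143.   33.] [504. -62.  37.]
```

```bash
cat > go.py <<'E'
import sys,numpy as np
from bench import telemetry
from scipy.spatial.transform import Rotation as R
s=telemetry.sense();p=s["tool_pos"];t=np.array([float(a) for a in sys.argv[1:4]])
psi=s["tcp_rot"][2];print("t",round(s["time"],2),"p",p.round(1),"rot",s["tcp_rot"].round(1),"F",s["ft_force"].round(1),"gap",round(s["finger_gap"],1))
d=R.from_euler("xyz",s["tcp_rot"],degrees=True).inv().apply(t-p)/50;print("units",d.round(3),"turn",round((psi-float(sys.argv[4]))/360,4))
E
python3 -m jog '[[[0,0,0,0,0,0.0245,1],[0,0,0,0,0,0.0245,1],[0,0,0,0,0,0.0245,1],[0,0,0,0,0,0.0245,1],[0,0,0,0,0,0.0245,1],[0,0,0,0,0,0.0225,1],[0,0,0,0,0,0,1]]]' 30; python3 go.py 465.4 172.4 150 103
```

```text
time: 0.98
tool_pos: [250.9, 544.7, 249.4]
tcp_rot: [-180.0, 0.0, 103.1]
ft_force: [-0.3, -0.3, 0.4]
finger_gap: 85.2
t 0.97 p [250.9 544.7 249.4] rot [-180.     0.   103.1] F [-0.3 -0.3  0.4] gap 85.2
units [-8.224  2.49   1.993] turn 0.0003
```

```bash
python3 -m jog '[[[-0.74,0.23,0.18,0,0,0,1],[-0.75,0.23,0.18,0,0,0,1],[-0.75,0.23,0.18,0,0,0,1],[-0.75,0.23,0.18,0,0,0,1],[-0.75,0.23,0.18,0,0,0,1],[-0.75,0.23,0.18,0,0,0,1],[-0.75,0.22,0.18,0,0,0,1],[-0.75,0.22,0.18,0,0,0,1],[-0.75,0.22,0.18,0,0,0,1],[-0.75,0.22,0.18,0,0,0,1],[-0.74,0.22,0.19,0,0,0,1],[0,0,0,0,0,0,1]]]'; python3 go.py 465.4 172.4 66 103
```

```text
time: 2.48
tool_pos: [465.1, 169.9, 149.5]
tcp_rot: [-179.9, 0.0, 103.1]
ft_force: [0.4, 0.8, 0.2]
finger_gap: 85.3
t 2.48 p [465.1 169.9 149.5] rot [-179.9    0.   103.1] F [0.4 0.8 0.2] gap 85.3
units [0.048 0.019 1.67 ] turn 0.0002
```

```bash
python3 -m jog '[[[0.05,0.02,0.3,0,0,0,1],[0,0,0.4,0,0,0,1],[0,0,0.4,0,0,0,1],[0,0,0.3,0,0,0,1],[0,0,0.2,0,0,0,1],[0,0,0.07,0,0,0,1],[0,0,0,0,0,0,1]]]'; python3 go.py 465.4 172.4 66 103
python3 - <<'E'
from bench import snapshot
import cv2
p,d=snapshot("scene");cv2.imwrite("pics/g1.png",cv2.resize(p[110:290,140:400,::-1],None,fx=3,fy=3))
E
```

```text
time: 3.35
tool_pos: [465.4, 174.9, 67.2]
tcp_rot: [180.0, -0.0, 103.1]
ft_force: [-0.2, -0.0, -0.1]
finger_gap: 85.3
t 3.35 p [465.4 174.9  67.2] rot [180.   -0.  103.1] F [-0.2 -0.  -0.1] gap 85.3
units [-0.049 -0.012  0.024] turn 0.0002
```

View pics/g1.png

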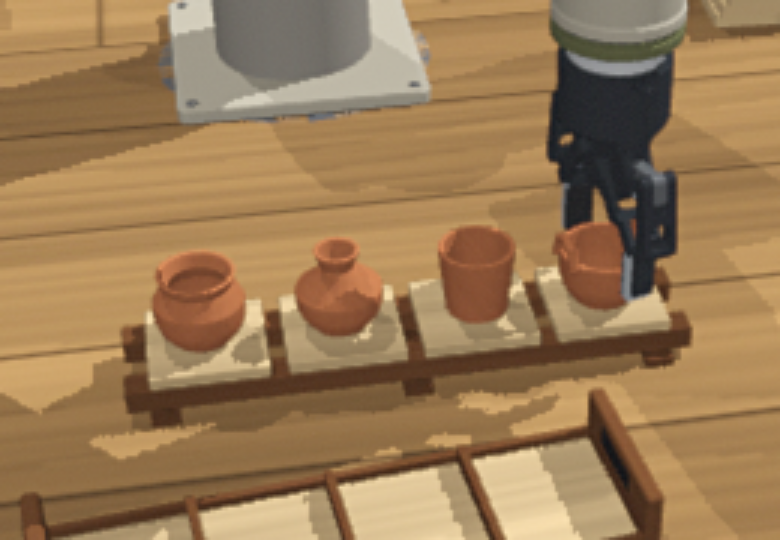

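The fingers straddle the karahi at (600,260) in the crop, sitting slightly too far to +y. I'll correct by 2.5 mm and close.

```bash
python3 -m jog '[[[-0.05,0,0.02,0,0,0,1],[0,0,0,0,0,0,1],[0,0,0,0,0,0,0.75],[0,0,0,0,0,0,0.6],[0,0,0,0,0,0,0.5],[0,0,0,0,0,0,0.4],[0,0,0,0,0,0,0.4],[0,0,0,0,0,0,0.4]]]' 30; python3 go.py 465.4 172.4 160 95.4
```

```text
time: 4.4
tool_pos: [466.1, 172.4, 66.3]
tcp_rot: [180.0, 0.0, 103.1]
ft_force: [-0.6, -1.8, 5.1]
finger_gap: 61.8
t 4.4 p [466.1 172.4  66.3] rot [180.    0.  103.1] F [-0.6 -1.8  5.1] gap 61.8
units [ 0.003 -0.012 -1.874] turn 0.0213
```

```bash
python3 -m jog '[[[0,0,-0.1,0,0,0,0.4],[0,0,-0.3,0,0,0,0.4],[0,0,-0.5,0,0,0,0.4],[0,0,-0.5,0,0,0,0.4],[0,0,-0.4,0,0,0.0213,0.4],[0,0,-0.1,0,0,0,0.4],[0,0,0,0,0,0,0.4],[0,0,0,0,0,0,0.4]]]'; python3 go.py 642.7 95.8 110 95.4
```

```text
time: 5.4
tool_pos: [465.2, 172.1, 159.9]
tcp_rot: [-179.9, 0.0, 95.5]
ft_force: [0.8, -0.1, -1.4]
finger_gap: 61.7
t 5.4 p [465.2 172.1 159.9] rot [-179.9    0.    95.5] F [ 0.8 -0.1 -1.4] gap 61.7
units [-1.859  3.39   0.993] turn 0.0002
```

```bash
python3 -m jog '[[[-0.11,0.2,0.1,0,0,0,0.4],[-0.22,0.4,0.1,0,0,0,0.4],[-0.25,0.45,0.1,0,0,0,0.4],[-0.25,0.45,0.1,0,0,0,0.4],[-0.25,0.45,0.1,0,0,0,0.4],[-0.25,0.45,0.1,0,0,0,0.4],[-0.25,0.45,0.1,0,0,0,0.4],[-0.18,0.34,0.1,0,0,0,0.4],[-0.1,0.2,0.1,0,0,0,0.4],[0,0,0.1,0,0,0,0.4],[0,0,0,0,0,0,0.4],[0,0,0,0,0,0,0.4]]]'; python3 go.py 642.7 95.8 42.5 95.4
python3 - <<'E'
from bench import snapshot
import cv2
p,d=snapshot("scene");cv2.imwrite("pics/g2.png",cv2.resize(p[140:350,140:400,::-1],None,fx=2.8,fy=2.8))
E
```

```text
time: 6.9
tool_pos: [642.9, 96.1, 111.1]
tcp_rot: [-180.0, -0.0, 95.4]
ft_force: [0.4, 0.6, -0.6]
finger_gap: 61.9
t 6.9 p [642.9  96.1 111.1] rot [-180.    -0.    95.4] F [ 0.4  0.6 -0.6] gap 61.9
units [-0.005 -0.004  1.372] turn 0.0001
```

View pics/g2.png

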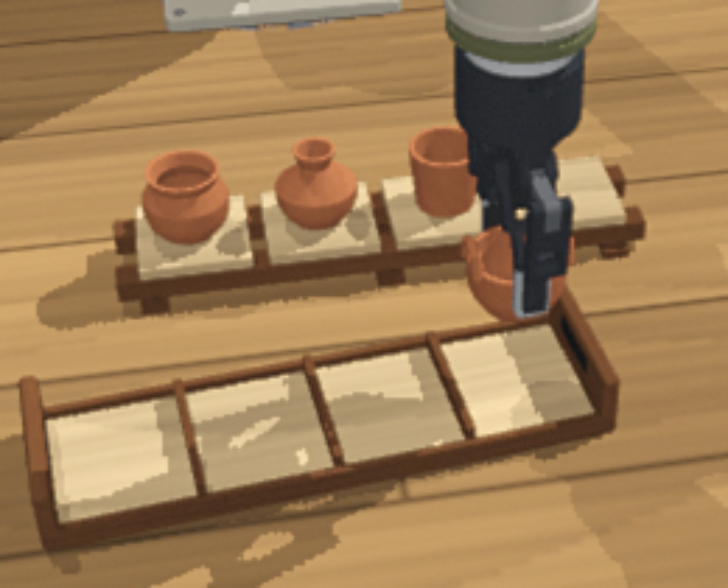

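The karahi hangs upright in the grip above the leftmost compartment. Lowering it now.

```bash
python3 -m jog '[[[0,0,0.2,0,0,0,0.4],[0,0,0.3,0,0,0,0.4],[0,0,0.3,0,0,0,0.4],[0,0,0.25,0,0,0,0.4],[0,0,0.15,0,0,0,0.4],[0,0,0.1,0,0,0,0.4],[0,0,0.04,0,0,0,0.4],[0,0,0,0,0,0,0.4],[0,0,0,0,0,0,0.4]]]'; python3 go.py 642.7 95.8 42.5 95.4
```

```text
time: 8.07
tool_pos: [643.7, 95.7, 44.5]
tcp_rot: [179.9, 0.0, 95.4]
ft_force: [0.4, -0.4, -0.6]
finger_gap: 61.8
t 8.07 p [643.7  95.7  44.5] rot [179.9   0.   95.4] F [ 0.4 -0.4 -0.6] gap 61.8
units [ 0.004 -0.02   0.041] turn -0.0
```

```bash
python3 -m jog '[[[0,0,0.03,0,0,0,0.4],[0,0,0.02,0,0,0,0.4],[0,0,0,0,0,0,0.4],[0,0,0,0,0,0,0.4]]]'; python3 go.py 642.7 95.8 42.5 95.4
```

```text
time: 8.57
tool_pos: [643.6, 95.7, 42.4]
tcp_rot: [180.0, 0.0, 95.4]
ft_force: [-2.9, -0.2, 6.1]
finger_gap: 61.5
t 8.57 p [643.6  95.7  42.4] rot [180.    0.   95.4] F [-2.9 -0.2  6.1] gap 61.5
units [ 0.004 -0.018 -0.003] turn -0.0
```

```bash
python3 -m jog '[[[0,0,0,0,0,0,0.78],[0,0,0,0,0,0,0.85],[0,0,0,0,0,0,0.95],[0,0,0,0,0,0,1],[0,0,0,0,0,0,1],[0,0,-0.2,0,0,0,1],[0,0,-0.4,0,0,0,1],[0,0,-0.6,0,0,0,1],[0,0,-0.6,0,0,0,1],[0,0,-0.4,0,0,0,1],[0,0,0,0,0,0,1],[0,0,0,0,0,0,1]]]'; python3 go.py 463.6 83.6 125 95.4;  python3 - <<'E'
from bench import snapshot
import cv2
p,d=snapshot("scene");cv2.imwrite("pics/g3.png",cv2.resize(p[140:350,140:400,::-1],None,fx=2.8,fy=2.8))
E
```

```text
time: 10.07
tool_pos: [642.7, 95.6, 150.5]
tcp_rot: [-179.9, -0.0, 95.4]
ft_force: [-0.3, 0.3, -0.6]
finger_gap: 85.0
t 10.07 p [642.7  95.6 150.5] rot [-179.9   -0.    95.4] F [-0.3  0.3 -0.6] gap 85.0
units [ 0.097 -3.589  0.514] turn -0.0
```

View pics/g3.png

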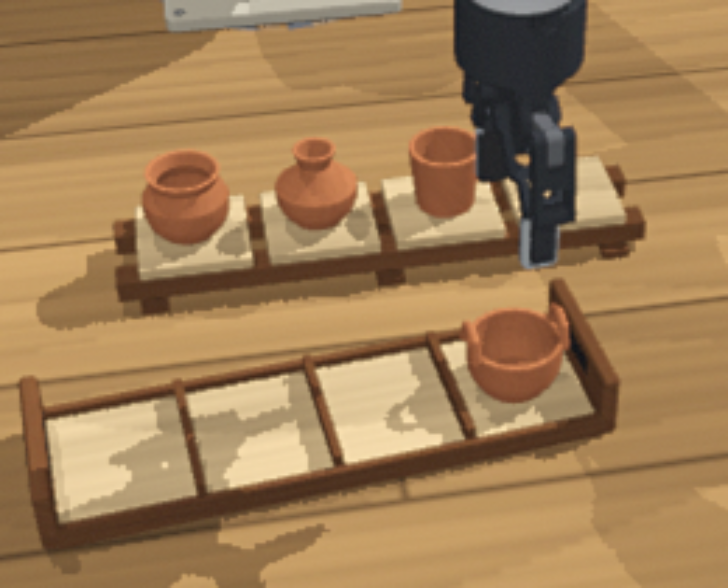

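The karahi stands upright in the leftmost compartment. Next is the tumbler.

```bash
python3 -m jog '[[[0,-0.25,0,0,0,0,1],[0.01,-0.45,0,0,0,0,1],[0.01,-0.5,0,0,0,0,1],[0.01,-0.5,0.05,0,0,0,1],[0.01,-0.5,0.1,0,0,0,1],[0.02,-0.5,0.1,0,0,0,1],[0.02,-0.44,0.1,0,0,0,1],[0.02,-0.3,0.1,0,0,0,1],[0,-0.15,0.06,0,0,0,1],[0,0,0,0,0,0,1],[0,0,0,0,0,0,1]]]'; python3 go.py 463.6 83.6 66 95.4
```

```text
time: 11.5
tool_pos: [464.7, 83.7, 126.1]
tcp_rot: [180.0, 0.0, 95.4]
ft_force: [-0.2, -0.2, 0.4]
finger_gap: 85.6
t 11.5 p [464.7  83.7 126.1] rot [180.    0.   95.4] F [-0.2 -0.2  0.4] gap 85.6
units [-1.000e-03 -2.200e-02  1.202e+00] turn -0.0
```

```bash
python3 -m jog '[[[0,-0.01,0.2,0,0,0,1],[0,0,0.3,0,0,0,1],[0,0,0.3,0,0,0,1],[0,0,0.2,0,0,0,1],[0,0,0.1,0,0,0,1],[0,0,0.1,0,0,0,1],[0,0,0,0,0,0,0.85],[0,0,0,0,0,0,0.7],[0,0,0,0,0,0,0.6],[0,0,0,0,0,0,0.4],[0,0,0,0,0,0,0.3],[0,0,0,0,0,0,0.3]]]'; python3 go.py 463.6 83.6 160 95.4
```

```text
time: 13.0
tool_pos: [464.1, 83.8, 66.8]
tcp_rot: [179.9, 0.0, 95.4]
ft_force: [-2.8, 0.0, 5.4]
finger_gap: 52.9
t 13.0 p [464.1  83.8  66.8] rot [179.9   0.   95.4] F [-2.8  0.   5.4] gap 52.9
units [-0.003 -0.008 -1.863] turn -0.0
```

```bash
python3 -m jog '[[[0,0,0,0,0,0,0.3],[0,0,-0.1,0,0,0,0.3],[0,0,-0.3,0,0,0,0.3],[0,0,-0.4,0,0,0,0.3],[0,0,-0.4,0,0,0,0.3],[0,0,-0.2,0,0,0,0.3],[0,0,-0.1,0,0,0,0.3],[0,0,0,0,0,0,0.3],[0,0,0,0,0,0,0.3]]]'; python3 go.py 650.8 10.2 110 95.4
```

```text
time: 14.12
tool_pos: [463.1, 83.7, 140.2]
tcp_rot: [-179.9, -0.0, 95.4]
ft_force: [0.4, 0.1, -2.5]
finger_gap: 52.9
t 14.12 p [463.1  83.7 140.2] rot [-179.9   -0.    95.4] F [ 0.4  0.1 -2.5] gap 52.9
units [-1.816  3.6    0.599] turn -0.0
```

```bash
python3 -m jog '[[[-0.1,0.2,0,0,0,0,0.3],[-0.2,0.4,0,0,0,0,0.3],[-0.25,0.5,0,0,0,0,0.3],[-0.25,0.5,0,0,0,0,0.3],[-0.25,0.5,0.1,0,0,0,0.3],[-0.25,0.5,0.1,0,0,0,0.3],[-0.23,0.45,0.1,0,0,0,0.3],[-0.18,0.35,0.1,0,0,0,0.3],[-0.1,0.2,0.1,0,0,0,0.3],[0,0,0.1,0,0,0,0.3],[0,0,0,0,0,0,0.3],[0,0,0,0,0,0,0.3]]]'; python3 go.py 650.8 10.2 43 95.4
python3 - <<'E'
from bench import snapshot
import cv2
p,d=snapshot("scene");cv2.imwrite("pics/g4.png",cv2.resize(p[140:350,140:400,::-1],None,fx=2.8,fy=2.8))
E
```

```text
time: 15.62
tool_pos: [651.0, 10.9, 111.1]
tcp_rot: [-180.0, -0.0, 95.4]
ft_force: [0.8, -1.2, -1.7]
finger_gap: 52.8
t 15.62 p [651.   10.9 111.1] rot [-180.    -0.    95.4] F [ 0.8 -1.2 -1.7] gap 52.8
units [-0.014 -0.005  1.363] turn 0.0
```

View pics/g4.png

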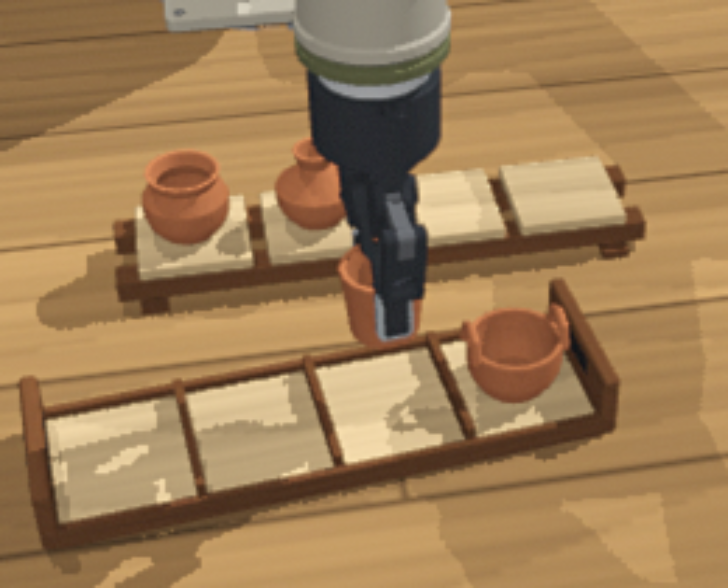

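The tumbler hangs upright above the second compartment at (380,300). Lowering it.

```bash
python3 -m jog '[[[0,0,0.2,0,0,0,0.3],[0,0,0.3,0,0,0,0.3],[0,0,0.3,0,0,0,0.3],[0,0,0.25,0,0,0,0.3],[0,0,0.15,0,0,0,0.3],[0,0,0.08,0,0,0,0.3],[0,0,0.04,0,0,0,0.3],[0,0,0,0,0,0,0.3],[0,0,0,0,0,0,0.3]]]'; python3 go.py 650.8 10.2 42.5 95.4
```

```text
time: 16.8
tool_pos: [651.8, 10.5, 45.6]
tcp_rot: [179.9, 0.0, 95.4]
ft_force: [0.4, 0.4, -1.9]
finger_gap: 53.1
t 16.8 p [651.8  10.5  45.6] rot [179.9   0.   95.4] F [ 0.4  0.4 -1.9] gap 53.1
units [-0.005 -0.02   0.062] turn -0.0
```

```bash
python3 -m jog '[[[0,0,0.02,0,0,0,0.3],[0,0,0.02,0,0,0,0.3],[0,0,0.02,0,0,0,0.3],[0,0,0,0,0,0,0.3],[0,0,0,0,0,0,0.3]]]'; python3 go.py 650.8 10.2 42.5 95.4
```

```text
time: 17.42
tool_pos: [651.5, 10.5, 42.9]
tcp_rot: [180.0, 0.0, 95.4]
ft_force: [-2.9, -0.8, 5.6]
finger_gap: 52.4
t 17.43 p [651.5  10.5  42.9] rot [180.    0.   95.4] F [-2.9 -0.8  5.6] gap 52.4
units [-0.005 -0.015  0.009] turn -0.0
```

```bash
python3 -m jog '[[[0,0,0,0,0,0,0.68],[0,0,0,0,0,0,0.78],[0,0,0,0,0,0,0.9],[0,0,0,0,0,0,1],[0,0,0,0,0,0,1],[0,0,0,0,0,0,1],[0,0,-0.2,0,0,0,1],[0,0,-0.4,0,0,0,1],[0,0,-0.6,0,0,0,1],[0,0,-0.6,0,0,0,1],[0,0,-0.4,0,0,0,1],[0,0,0,0,0,0,1]]]'; python3 go.py 465.2 -11.7 130 95.4
```

```text
time: 18.92
tool_pos: [653.0, 10.5, 155.2]
tcp_rot: [179.7, 0.0, 95.4]
ft_force: [0.3, 0.6, -1.0]
finger_gap: 85.5
t 18.93 p [653.   10.5 155.2] rot [179.7   0.   95.4] F [ 0.3  0.6 -1. ] gap 85.5
units [-0.088 -3.784  0.486] turn -0.0
```

```bash
python3 -m jog '[[[0,-0.25,0,0,0,0,1],[-0.01,-0.45,0,0,0,0,1],[-0.01,-0.5,0,0,0,0,1],[-0.01,-0.5,0.05,0,0,0,1],[-0.01,-0.5,0.1,0,0,0,1],[-0.02,-0.5,0.1,0,0,0,1],[-0.02,-0.5,0.1,0,0,0,1],[-0.01,-0.36,0.1,0,0,0,1],[0,-0.2,0,0,0,0,1],[0,0,0,0,0,0,1],[0,0,0,0,0,0,1]]]'; python3 go.py 465.2 -11.7 66 95.4
python3 - <<'E'
from bench import snapshot
import cv2
p,d=snapshot("scene");cv2.imwrite("pics/g5.png",cv2.resize(p[140:350,140:400,::-1],None,fx=2.8,fy=2.8))
E
```

```text
time: 20.3
tool_pos: [465.3, -11.6, 129.8]
tcp_rot: [180.0, 0.0, 95.4]
ft_force: [0.6, 0.4, -0.5]
finger_gap: 85.4
t 20.3 p [465.3 -11.6 129.8] rot [180.    0.   95.4] F [ 0.6  0.4 -0.5] gap 85.4
units [-1.000e-03 -3.000e-03  1.276e+00] turn -0.0
```

View pics/g5.png

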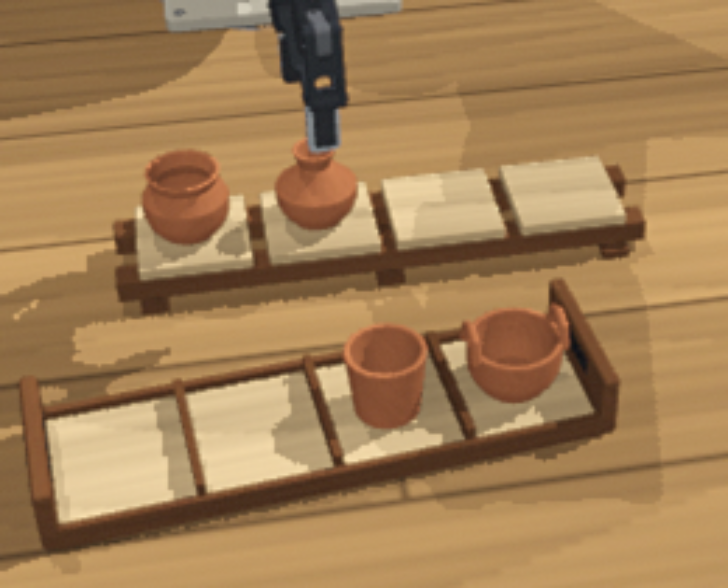

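The tumbler stands upright in compartment 2 at (387,375). The gripper is above the kolshi; I'll grip it now.

```bash
python3 -m jog '[[[0,0,0.2,0,0,0,1],[0,0,0.3,0,0,0,1],[0,0,0.35,0,0,0,1],[0,0,0.2,0,0,0,1],[0,0,0.13,0,0,0,1],[0,0,0.08,0,0,0,1],[0,0,0,0,0,0,0.9],[0,0,0,0,0,0,0.75],[0,0,0,0,0,0,0.65],[0,0,0,0,0,0,0.5],[0,0,0,0,0,0,0.4],[0,0,0,0,0,0,0.4]]]'; python3 go.py 465.2 -11.7 140 95.4
```

```text
time: 21.85
tool_pos: [465.2, -11.7, 67.5]
tcp_rot: [179.9, 0.0, 95.4]
ft_force: [-2.3, 0.2, 5.0]
finger_gap: 59.2
t 21.85 p [465.2 -11.7  67.5] rot [179.9   0.   95.4] F [-2.3  0.2  5. ] gap 59.2
units [-1.00e-03  2.00e-03 -1.45e+00] turn -0.0
```

```bash
python3 -m jog '[[[0,0,0,0,0,0,0.4],[0,0,-0.1,0,0,0,0.4],[0,0,-0.3,0,0,0,0.4],[0,0,-0.4,0,0,0,0.4],[0,0,-0.4,0,0,0,0.4],[0,0,-0.2,0,0,0,0.4],[0,0,-0.1,0,0,0,0.4],[0,0,0,0,0,0,0.4],[0,0,0,0,0,0,0.4]]]'; python3 go.py 658.8 -75.4 110 95.4
python3 - <<'E'
from bench import snapshot
import cv2
p,d=snapshot("scene");cv2.imwrite("pics/g6.png",cv2.resize(p[110:290,140:400,::-1],None,fx=2.8,fy=2.8))
E
```

```text
time: 22.98
tool_pos: [464.1, -11.5, 140.7]
tcp_rot: [-179.9, -0.0, 95.4]
ft_force: [-1.0, -0.4, -0.9]
finger_gap: 58.9
t 22.98 p [464.1 -11.5 140.7] rot [-179.9   -0.    95.4] F [-1.  -0.4 -0.9] gap 58.9
units [-1.638  3.758  0.609] turn -0.0
```

View pics/g6.png

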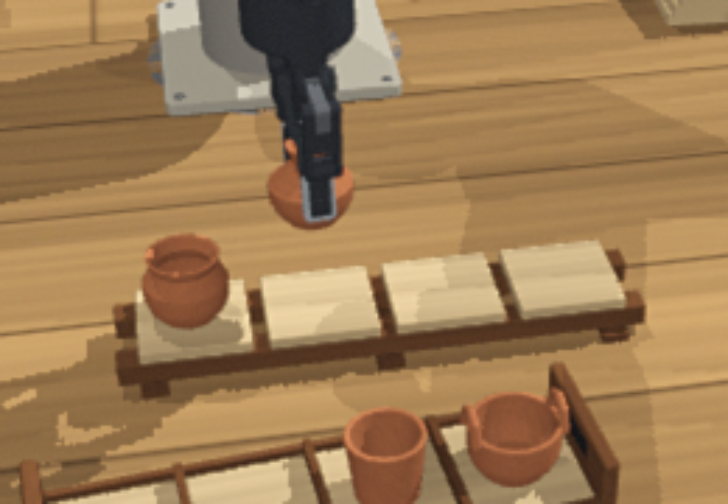

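The kolshi is held upright. Moving it to compartment 3.

```bash
python3 -m jog '[[[-0.09,0.2,0,0,0,0,0.4],[-0.17,0.4,0,0,0,0,0.4],[-0.22,0.5,0,0,0,0,0.4],[-0.22,0.5,0,0,0,0,0.4],[-0.22,0.5,0.1,0,0,0,0.4],[-0.22,0.5,0.1,0,0,0,0.4],[-0.22,0.5,0.1,0,0,0,0.4],[-0.17,0.4,0.1,0,0,0,0.4],[-0.11,0.25,0.1,0,0,0,0.4],[0,0,0.1,0,0,0,0.4],[0,0,0,0,0,0,0.4],[0,0,0,0,0,0,0.4]]]'; python3 go.py 658.8 -75.4 43.5 95.4
```

```text
time: 24.52
tool_pos: [658.6, -75.4, 111.5]
tcp_rot: [-180.0, -0.0, 95.4]
ft_force: [0.2, -0.2, -0.8]
finger_gap: 59.2
t 24.52 p [658.6 -75.4 111.5] rot [-180.    -0.    95.4] F [ 0.2 -0.2 -0.8] gap 59.2
units [0.    0.004 1.359] turn -0.0
```

```bash
python3 -m jog '[[[0,0,0.2,0,0,0,0.4],[0,0,0.3,0,0,0,0.4],[0,0,0.3,0,0,0,0.4],[0,0,0.25,0,0,0,0.4],[0,0,0.15,0,0,0,0.4],[0,0,0.05,0,0,0,0.4],[0,0,0.02,0,0,0,0.4],[0,0,0,0,0,0,0.4],[0,0,0,0,0,0,0.4]]]'; python3 go.py 658.8 -75.4 43.5 95.4
```

```text
time: 25.65
tool_pos: [659.4, -75.7, 48.6]
tcp_rot: [180.0, 0.0, 95.4]
ft_force: [-0.9, -0.1, -0.6]
finger_gap: 58.8
t 25.65 p [659.4 -75.7  48.6] rot [180.    0.   95.4] F [-0.9 -0.1 -0.6] gap 58.8
units [ 0.007 -0.01   0.101] turn -0.0
```

```bash
python3 -m jog '[[[0,0,0.03,0,0,0,0.4],[0,0,0.03,0,0,0,0.4],[0,0,0.02,0,0,0,0.4],[0,0,0.02,0,0,0,0.4],[0,0,0,0,0,0,0.4],[0,0,0,0,0,0,0.4]]]'; python3 go.py 658.8 -75.4 43.5 95.4
```

```text
time: 26.4
tool_pos: [659.0, -75.6, 43.6]
tcp_rot: [180.0, 0.0, 95.4]
ft_force: [-4.0, 0.8, 4.7]
finger_gap: 58.9
t 26.4 p [659.  -75.6  43.6] rot [180.    0.   95.4] F [-4.   0.8  4.7] gap 58.9
units [ 0.005 -0.004  0.002] turn -0.0
```

```bash
python3 -m jog '[[[0,0,0,0,0,0,0.76],[0,0,0,0,0,0,0.84],[0,0,0,0,0,0,0.92],[0,0,0,0,0,0,1],[0,0,0,0,0,0,1],[0,0,0,0,0,0,1],[0,0,-0.2,0,0,0,1],[0,0,-0.4,0,0,0,1],[0,0,-0.6,0,0,0,1],[0,0,-0.6,0,0,0,1],[0,0,-0.3,0,0,0,1],[0,0,-0.1,0,0,0,1]]]'
python3 -m jog '[[[0,-0.25,0,0,0,0,1],[-0.02,-0.45,0,0,0,0,1],[-0.03,-0.5,0,0,0,0,1],[-0.03,-0.5,0.05,0,0,0,1],[-0.03,-0.5,0.1,0,0,0,1],[-0.03,-0.5,0.1,0,0,0,1],[-0.03,-0.5,0.1,0,0,0,1],[-0.03,-0.45,0.1,0,0,0,1],[-0.02,-0.3,0,0,0,0,1],[0,0,0,0,0,0,1],[0,0,0,0,0,0,1]]]'; python3 go.py 463.4 -104.9 66 95.4
python3 - <<'E'
from bench import snapshot
import cv2
p,d=snapshot("scene");cv2.imwrite("pics/g7.png",cv2.resize(p[140:350,140:400,::-1],None,fx=2.8,fy=2.8))
E
```

```text
time: 27.9
tool_pos: [659.8, -75.8, 155.0]
tcp_rot: [179.9, 0.0, 95.4]
ft_force: [0.7, 0.7, -0.6]
finger_gap: 85.5
time: 29.28
tool_pos: [463.7, -105.0, 130.3]
tcp_rot: [-180.0, -0.0, 95.4]
ft_force: [0.0, -0.2, -0.3]
finger_gap: 85.3
t 29.27 p [ 463.7 -105.   130.3] rot [-180.    -0.    95.4] F [ 0.  -0.2 -0.3] gap 85.3
units [ 0.003 -0.005  1.286] turn -0.0
```

View pics/g7.png

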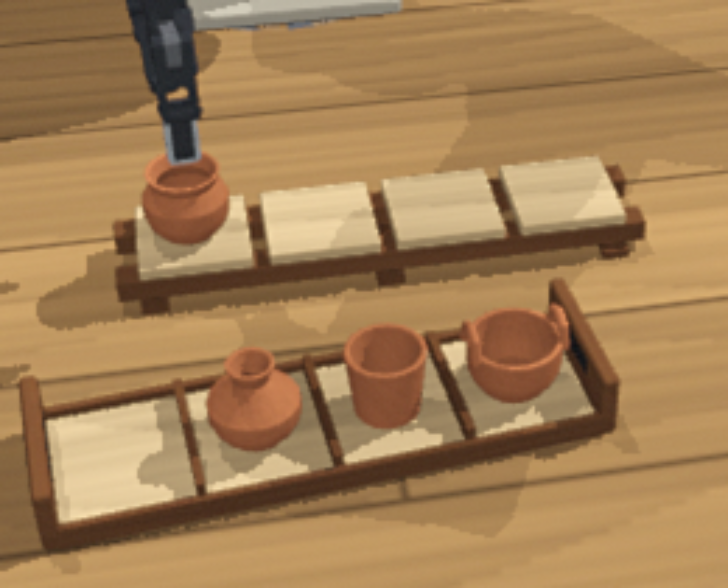

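The kolshi stands upright in compartment 3 at (255,405). Last is the handi at (187,200).

```bash
python3 -m jog '[[[0,0,0.2,0,0,0,1],[0,0,0.3,0,0,0,1],[0,0,0.35,0,0,0,1],[0,0,0.23,0,0,0,1],[0,0,0.13,0,0,0,1],[0,0,0.07,0,0,0,1],[0,0,0,0,0,0,0.9],[0,0,0,0,0,0,0.78],[0,0,0,0,0,0,0.65],[0,0,0,0,0,0,0.5],[0,0,0,0,0,0,0.4],[0,0,0,0,0,0,0.4]]]'; python3 go.py 463.4 -104.9 140 95.4
python3 -m jog '[[[0,0,0,0,0,0,0.4],[0,0,-0.1,0,0,0,0.4],[0,0,-0.3,0,0,0,0.4],[0,0,-0.4,0,0,0,0.4],[0,0,-0.4,0,0,0,0.4],[0,0,-0.2,0,0,0,0.4],[0,0,-0.1,0,0,0,0.4],[0,0,0,0,0,0,0.4],[0,0,0,0,0,0,0.4]]]'; python3 go.py 666.9 -161 110 95.4
```

```text
time: 30.82
tool_pos: [464.0, -105.3, 67.2]
tcp_rot: [179.9, 0.0, 95.4]
ft_force: [-0.5, 0.7, 5.7]
finger_gap: 59.2
t 30.82 p [ 464.  -105.3   67.2] rot [179.9   0.   95.4] F [-0.5  0.7  5.7] gap 59.2
units [ 0.009 -0.009 -1.455] turn -0.0
time: 31.95
tool_pos: [462.9, -105.0, 140.7]
tcp_rot: [-179.9, -0.0, 95.4]
ft_force: [-0.1, -0.4, -1.5]
finger_gap: 60.1
t 31.95 p [ 462.9 -105.   140.7] rot [-179.9   -0.    95.4] F [-0.1 -0.4 -1.5] gap 60.1
units [-1.499  3.958  0.608] turn -0.0
```

```bash
python3 -m jog '[[[-0.08,0.2,0,0,0,0,0.4],[-0.15,0.4,0,0,0,0,0.4],[-0.19,0.5,0,0,0,0,0.4],[-0.19,0.5,0,0,0,0,0.4],[-0.19,0.5,0.1,0,0,0,0.4],[-0.19,0.5,0.1,0,0,0,0.4],[-0.19,0.5,0.1,0,0,0,0.4],[-0.19,0.5,0.1,0,0,0,0.4],[-0.13,0.35,0.1,0,0,0,0.4],[0,0,0.1,0,0,0,0.4],[0,0,0,0,0,0,0.4],[0,0,0,0,0,0,0.4]]]'; python3 go.py 666.9 -161 43.5 95.4
python3 - <<'E'
from bench import snapshot
import cv2
p,d=snapshot("scene");cv2.imwrite("pics/g8.png",cv2.resize(p[140:350,140:400,::-1],None,fx=2.8,fy=2.8))
E
```

```text
time: 33.45
tool_pos: [666.6, -161.1, 111.4]
tcp_rot: [-180.0, -0.0, 95.4]
ft_force: [0.8, 0.2, -1.3]
finger_gap: 59.7
t 33.45 p [ 666.6 -161.1  111.4] rot [-180.    -0.    95.4] F [ 0.8  0.2 -1.3] gap 59.7
units [1.000e-03 8.000e-03 1.358e+00] turn -0.0
```

View pics/g8.png

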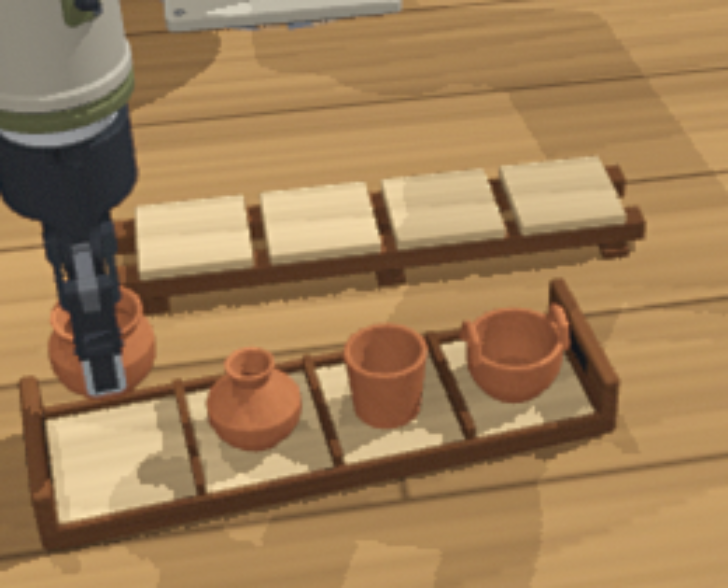

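The handi hangs upright above compartment 4, at (102,345). Lowering it.

```bash
python3 -m jog '[[[0,0,0.2,0,0,0,0.4],[0,0,0.3,0,0,0,0.4],[0,0,0.3,0,0,0,0.4],[0,0,0.25,0,0,0,0.4],[0,0,0.15,0,0,0,0.4],[0,0,0.06,0,0,0,0.4],[0,0,0.03,0,0,0,0.4],[0,0,0,0,0,0,0.4],[0,0,0,0,0,0,0.4]]]'; python3 go.py 666.9 -161 43 95.4;python3 -m jog '[[[0,0,0.02,0,0,0,0.4],[0,0,0.02,0,0,0,0.4],[0,0,0.02,0,0,0,0.4],[0,0,0.01,0,0,0,0.4],[0,0,0,0,0,0,0.4],[0,0,0,0,0,0,0.4]]]'
```

```text
time: 34.62
tool_pos: [667.4, -161.3, 47.6]
tcp_rot: [180.0, 0.0, 95.4]
ft_force: [-0.3, 0.1, -1.2]
finger_gap: 59.7
t 34.62 p [ 667.4 -161.3   47.6] rot [180.    0.   95.4] F [-0.3  0.1 -1.2] gap 59.7
units [ 0.008 -0.01   0.092] turn -0.0
time: 35.38
tool_pos: [667.1, -161.2, 43.5]
tcp_rot: [-180.0, 0.0, 95.4]
ft_force: [0.2, -0.5, -1.7]
finger_gap: 59.5
```

```bash
python3 -m jog '[[[0,0,0.02,0,0,0,0.4],[0,0,0.01,0,0,0,0.4],[0,0,0,0,0,0,0.4],[0,0,0,0,0,0,0.4]]]'
```

```text
time: 35.88
tool_pos: [667.2, -161.3, 43.3]
tcp_rot: [180.0, 0.0, 95.4]
ft_force: [-4.6, 0.5, 7.7]
finger_gap: 59.5
```

Contact shows as 7.7 N. Releasing and backing off.

```bash
python3 -m jog '[[[0,0,0,0,0,0,0.76],[0,0,0,0,0,0,0.84],[0,0,0,0,0,0,0.92],[0,0,0,0,0,0,1],[0,0,0,0,0,0,1],[0,0,0,0,0,0,1],[0,0,-0.2,0,0,0,1],[0,0,-0.4,0,0,0,1],[0,0,-0.6,0,0,0,1],[0,0,-0.6,0,0,0,1],[0,0,-0.4,0,0,0,1],[0,0,-0.2,0,0,0,1]]]'
python3 -m jog '[[[0,-0.25,0,0,0,0,1],[0,-0.5,0,0,0,0,1],[0,-0.5,0,0,0,0,1],[0,-0.5,0,0,0,0,1],[0,-0.5,0,0,0,0,1],[0,-0.5,0,0,0,0,1],[0,-0.4,0,0,0,0,1],[0,-0.2,0,0,0,0,1],[0,0,0,0,0,0,1],[0,0,0,0,0,0,1]]]'
python3 - <<'E'
from bench import snapshot
from m import *
for n in("scene","top"):
    p,d=snapshot(n); cv2.imwrite(f"pics/{n}9.png",p[:,:,::-1]); np.save(f"{n}9.npy",d)
    im,P,m=pots(n,9)
    for k,(x,y,r,H) in {"karahi":(642.7,95.8,30,40),"tumbler":(650.8,10.2,25,50),"kolshi":(658.8,-75.4,14,60),"handi":(666.9,-161,25,52)}.items():
        g=m.astype(bool)&(np.hypot(P[...,0]-x,P[...,1]-y)<36)&(abs(P[...,2]-10-H+1)<4);q=P[g];print(n,k,len(q),circ(q[:,:2],r),"rim z at x-/x+/y-/y+",[np.percentile(q[s,2],90).round(1) for s in (q[:,0]<x-5,q[:,0]>x+5,q[:,1]<y-5,q[:,1]>y+5)])
    h=cv2.cvtColor(im,cv2.COLOR_BGR2HSV);t=(h[...,0]>140)&(h[...,0]<165)&(h[...,1]>150)&(P[...,2]>30);print("tin",P[t].mean(0).round(1))
    im0,P0=load(n,0);h=cv2.cvtColor(im0,cv2.COLOR_BGR2HSV);t=(h[...,0]>140)&(h[...,0]<165)&(h[...,1]>150)&(P0[...,2]>30);print("tin0",P0[t].mean(0).round(1))
    cv2.imwrite(f"pics/{n}9c.png",cv2.resize(im[140:350,120:500] if n=="scene" else im[130:330,100:520],None,fx=1.9,fy=1.9))
E
```

```text
time: 37.38
tool_pos: [667.9, -161.5, 164.6]
tcp_rot: [179.8, 0.1, 95.4]
ft_force: [-0.0, -0.5, 0.2]
finger_gap: 84.9
time: 38.62
tool_pos: [500.8, -177.0, 162.0]
tcp_rot: [180.0, 0.0, 95.4]
ft_force: [-0.3, -0.4, -1.0]
finger_gap: 85.5
scene karahi 244 (array([646.4,  95.8]), 1.15) rim z at x-/x+/y-/y+ [np.float64(51.7), np.float64(51.7), np.float64(51.7), np.float64(51.8)]
scene tumbler 235 (array([653.9,  10.1]), 1.07) rim z at x-/x+/y-/y+ [np.float64(61.3), np.float64(61.7), np.float64(61.6), np.float64(61.4)]
scene kolshi 129 (array([661.8, -76. ]), 1.29) rim z at x-/x+/y-/y+ [np.float64(71.0), np.float64(71.4), np.float64(71.1), np.float64(70.9)]
scene handi 240 (array([ 670.3, -160.8]), 1.61) rim z at x-/x+/y-/y+ [np.float64(63.6), np.float64(63.5), np.float64(63.7), np.float64(63.5)]
tin [372.7 559.6  79.1]
tin0 [422.  525.4  58.7]
top karahi 183 (array([641.7,  97.4]), 1.17) rim z at x-/x+/y-/y+ [np.float64(52.2), np.float64(51.8), np.float64(51.8), np.float64(52.3)]
top tumbler 189 (array([649.3,  11.4]), 1.11) rim z at x-/x+/y-/y+ [np.float64(61.8), np.float64(61.8), np.float64(61.6), np.float64(62.0)]
top kolshi 117 (array([657.4, -74.3]), 1.29) rim z at x-/x+/y-/y+ [np.float64(72.4), np.float64(71.6), np.float64(71.7), np.float64(72.1)]
top handi 229 (array([ 665.5, -159.1]), 1.55) rim z at x-/x+/y-/y+ [np.float64(64.2), np.float64(64.0), np.float64(64.0), np.float64(64.3)]
tin [572.5 418.2  51.4]
tin0 [572.5 418.1  51.4]
```

View pics/scene9c.png

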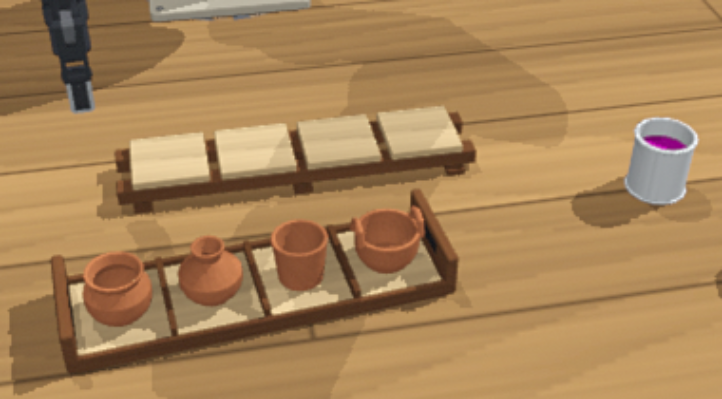

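View pics/top9c.png

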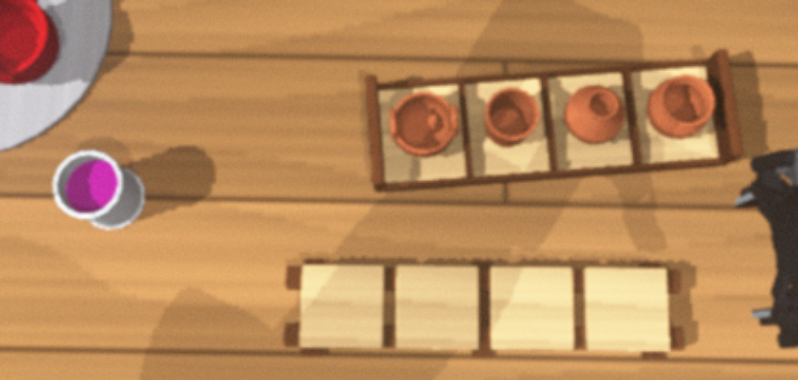

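All four pots stand upright in order (top crop: karahi 423,122; tumbler 512,115; kolshi 595,112; handi 682,105), and the tin has not moved.

```bash
python3 -c "
from bench import job
print(job.hand_in())"
```

```text
the job is handed in; nothing more can be done
None
```

All four pots are in the tray, upright, one per compartment. Left to right they stand as they did on the rack: karahi, tumbler, kolshi, handi. I lowered each one until the wrist force showed contact with the floor (about 5–8 N), then let go and backed the arm away. The job was handed in at about 38.7 s of the 88 s allowed.

- **Pots:** in both camera views the rims are level to within about 1 mm and at the right height for pots standing on the tray floor. Averaged over the two views, the pots are within about 2 mm of the compartment centres. The views disagree with each other by about 4–5 mm in x, as they did by about 4 mm at the start.
- **Paint tin:** the top view puts it within 0.1 mm of where it started. The scene-view colour check for the tin was no use, because it picked up other objects in the scene.

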